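Load the candle gluing jig and hold its spring clamp open

TASK

Put the small square tile into the corner nest of the gluing jig and press it down firmly so that it sits flat and level. Then pull the jig's spring-return clamp slide back by its upright grip until its side pointer is level with the upright pin, and finish while still holding it there, not letting go, so that a candle can be stood on the tile. Leave the other things on the table where they are.

Things in the scene. Friction and masses are not known exactly. Their poses are not given: they have to be found in the camera images.
- jig: gluing jig fixed to the table: plywood base 240 (x) x 150 (y) x 12 mm, origin at the centre of its underside. Its own +x end carries the nest, its -x end a 32 mm high metal end block; a spring barrel (30 mm high) runs along the +y side at y = 47 mm.
- nest (a point): centre of the nest, on the top face of the jig base, 12 mm above the table, 76 mm along the jig's +x; same axes. The nest is a 68 mm square, square to the jig, bounded by four metal corner angles 8 mm high, 6 mm thick; the middle 40 mm of each side is open, for the fingers. The clamp's jaw (top 42 mm above the table, 60 mm wide) rests 44 mm from this point on the -x side.
- clamp: clamp slide of the jig, origin and axes the same as the jig's when at rest. It slides along the jig's -x (away from the nest), up to a stop at 75 mm, and a spring pulls it back: about 4 N at rest, growing by 1 N every 10 mm, to 11.5 N at the stop. A wooden jaw stands next to the nest; 31 mm behind it the upright wooden grip.
- grip_top (a point): centre of the top of the clamp's upright grip, 92 mm above the table, same axes as the jig. The grip is 14 mm thick (jig x), 36 mm wide (jig y), and stands 70 mm high on the carriage (carriage top 22 mm above the table).
- pointer (a point): tip of the clamp's pointer, a 5 mm wide steel bar sticking out from the carriage towards the jig's -y side, at the same jig x as the grip's centre, 20 mm above the table.
- pin: upright steel pin that is the mark: 6 mm thick, 22 mm tall, on a 12 mm round foot, fixed on the jig base's -y side 9 mm past the pointer's tip; origin at the centre of its foot; same axes as the jig. The slide must go 30 to 58 mm from rest to bring the pointer's jig x equal to the pin's.
- tile: small square white ceramic tile, 60 x 60 x 12 mm, about 0.1 kg, lying flat; origin at the centre of its underside, x and y along its edges.
- coaster: round white glazed coaster, 68 mm across, 10 mm thick, lying near the tile; origin: centre of its underside. Bystander.
- slab: large square white tile, 100 x 100 x 12 mm, at the back of the table; origin: centre of its underside. Bystander.
- jar: small glass jar with a metal cap, 48 mm across, 50 mm tall, on the robot's side of the tile; origin: centre of its underside. Bystander.
- holder: white ceramic cone-shaped candle holder, 68 mm across its foot, 67 mm tall; origin: centre of its underside. Bystander.
- log_candle: dark twisted candle standing in a wooden log piece, 66 mm across, 250 mm tall; origin: centre of its underside. Bystander.
- cutters: side cutters lying flat, about 140 x 85 x 18 mm; origin under the pivot. Bystander.
- glue_gun: black glue gun lying on its side, about 190 x 140 x 38 mm; origin under the middle of the barrel. Bystander.
Things that resemble listed ones, but are neither listed nor needed, are in the scene too. Leave any orange or yellow look-alike of the tile alone.

How it is judged:
On the way:
1. the tile sits level in the nest and is pressed down on it with more than 3 N (horizontal distance between tile and nest below 0.007 m and z of tile in the frame of nest between -0.002 and 0.002 m and angle between tile's own z axis and vertical below 0.04 rad and contact force between tile and jig above 3 N), for 0.1 s.
At the end, for the whole second after the job is handed in: The fingers hold the clamp slide (more than 2 N on it) still, its pointer within 6 mm of the pin along the jig's x; the tile lies in the nest (origin within 7 mm of the nest's centre across and 2 mm in height, tilt under 0.04 rad), untouched by the fingers (horizontal distance between tile and nest below 0.007 m and z of tile in the frame of nest between -0.002 and 0.002 m and angle between tile's own z axis and vertical below 0.04 rad and x of pointer in the frame of pin between -0.006 and 0.006 m and linear speed of clamp below 0.01 m/s and contact force between the fingers and clamp above 2 N and contact force between the fingers and tile below 0.1 N); the arm keeps its last pose, push and grip.
It fails at once if one of the other things was moved by more than 20 mm (distance of any of coaster, slab, jar, holder, log_candle, cutters, glue_gun from where it was at the start of the episode above 0.02 m).
It also fails if it takes over 58 s, if anything falls off the work surface, if the arm or the gripper's body presses on something with over 40 N, if the wrist force passes 120 N, or if a joint passes its speed limit or range.

ROBOT

A 6-joint arm with a two-finger parallel gripper is mounted at the origin on the work surface. World frame = base frame: x ahead of the robot, y to its left, z up, the work surface at z = 0. Lengths are in m, angles in rad, forces in N, time in s.
With the tool pointing down it reaches from about 0.35 to 0.925 m from the base axis. Payload 6.4 kg.
Tool frame: the origin (TCP) lies at the very end of the fingers, on their centre line; the grasp point (between the pads) lies 19 mm behind it (robot.tcp_to_grasp is the distance from the TCP to the grasp point, in m); z points along the fingers, y is the line along which they close (so a half turn about z gives the same grasp; the last joint's range is limited). The gripper opens to 85 mm and grips with 20 to 120 N. Pads are 22 mm wide; open, the fingers measure 114 mm over their backs; the gripper's body (76 mm by 85 mm) begins 54 mm behind the grasp point. The pads swing forward as they close: fully open they stand 13 mm farther back than shut.
Start: joints at [0.964, 0.245, 1.558, -0, 1.339, -0.174], TCP at [0.273, 0.59, 0.231] pointing down, gripper open.
Joint ranges: [-3.13, 3.13], [-1.02, 2.26], [0.13, 2.54], [-0.95, 4.09], [0.21, 2.88], [-2.74, 2.74]. Speed limits (rad/s): [2.57, 2.57, 3.14, 3.14, 3.14, 3.14].

INTERFACE

Orientations are given as a rotation vector (axis times angle).
In Python, from workcell import robot gives the robot as it stands.
- The arm moves only by the tool send_rows, never from a script. Its argument "commands" is text: rows parted by semicolons, each of 5 numbers parted by spaces: the closure, from -1 (fully open) to 1 (shut), then the shift along the tool's x, y, z normalised to -1 to 1, where 1 is 0.25 m, then the turn about the tool's z normalised to -1 to 1, where 1 is 60 degrees. A call has 1 to 10 rows; each row is the pose to reach, as a shift and turn from the pose commanded when the call began, along the tool's axes at that moment; what a row does not reach only later rows make up. A row lasts 1/12 s, in which the tool goes at most 41.7 mm and 7.16 degrees, less where a joint would pass 70% of its speed; a pose out of reach is approached as far as the arm can. A call with a number of a shift or a turn outside -1 to 1 is refused whole. A call with a gripper value outside its range is refused whole. The fingers move at their own pace and stop on an object; the grip force is fixed at half the most. Time passes only in rows, so rows that repeat a pose let the fingers close. It gives the time, the measured TCP pose, the force, the opening and the grip force at its end, in the units of the state.
- robot.read_state(): the state, without advancing time (a new reading comes with each control period).
- robot.grab_frame(name): name is "scene" or "top" or "wrist"; returns a dict with "img" (400x640x3 uint8, red, green, blue), "mtx" (3x3 intrinsics, pixels), "position" and "attitude" of the camera in the world; the wrist camera has in their place "tool_from_camera" (4x4, takes a point from camera to tool coordinates, whose origin is the TCP and whose axes are the flange's). Camera axes: x right, y up, looking along -z (the intrinsics and any distortion apply to the point x, -y, -z); pixel columns grow to the right and rows downward; lengths in m; the calibration is good to about 2 mm. A picture is of the moment at which its call begins: read the wrist's pose just before it. There is no depth.
- robot.finish_job(): hands the job in; it is judged then, once.
The state is a dict: "clock": time; "joint_positions": joint angles; "dq": joint speeds; "joint_torque": joint torques, N m; "tool_pos": TCP position; "tcp_rot": TCP orientation; "contact_force": force on the tool from outside, world axes, zero at the start; "torque": the same for the moment, N m; "gripper_width": opening from 0.0 (shut) to 1.0 (fully open); "finger_force": force on a finger pad.
Only numpy, scipy, OpenCV 4.12 (cv2) and the standard library are available. Lean on these libraries where they do the work, as an engineer would, in place of code of your own. Each camera call takes 0.05 s, during which the arm holds its last target. There are 200 camera calls.

## Working session

There is one attempt and no reset: what is moved stays moved. The work goes in short steps, Python scripts to look and compute and a tool call to move; the robot and the scene stay as the last step left them, time stands still between calls to the robot, and variables do not carry over. Pictures are saved under pics/ and viewed, at most 10 in all, crops included, and the job is handed in when it is done.

Besides the shell and the picture viewer there is one more tool, called by a JSON object that holds its "name" and its "arguments", one argument or row to a line. send_rows: Moves the arm, as the interface text tells. Scaled input: -1 to 1 covers 0.25 m each way for a shift and 60 degrees each way for a turn. Its arguments: {"type":"object","properties":{"commands":{"type":"string"}},"required":["commands"]}

```bash
mkdir -p pics && cat > h.py <<'E'
import numpy as np, cv2
from scipy.spatial.transform import Rotation as R
from workcell import robot
def rot(a):
    a=np.asarray(a,float)
    return a if a.shape==(3,3) else (R.from_rotvec(a).as_matrix() if a.size==3 else R.from_quat(a).as_matrix())
E
python3 - <<'E'
from h import *
s=robot.read_state(); print({k:np.round(v,3) for k,v in s.items()})
for n in("scene","top","wrist"):
    f=robot.grab_frame(n); np.save(f"{n}0.npy",f,allow_pickle=True)
    cv2.imwrite(f"pics/{n}0.png",f["img"][:,:,::-1]); print(n,{k:np.round(v,4).tolist() for k,v in f.items() if k!="img"})
E
```

```text
{'clock': np.float64(0.0), 'joint_positions': array([ 0.964,  0.246,  1.559, -0.   ,  1.339, -0.174]), 'dq': array([-0.001, -0.001,  0.002,  0.   , -0.   , -0.003]), 'joint_torque': array([ 0.0000e+00, -4.2954e+01, -3.2612e+01, -0.0000e+00,  6.0000e-03,
        0.0000e+00]), 'tool_pos': array([0.272, 0.59 , 0.23 ]), 'tcp_rot': array([-6.740e-01, -3.068e+00,  3.000e-03]), 'contact_force': array([ 0.388, -0.423, -0.542]), 'torque': array([0.027, 0.019, 0.036]), 'finger_force': np.float64(0.0), 'gripper_width': np.float64(0.999)}
scene {'mtx': [[412.2588, 0.0, 325.8259], [0.0, 412.2588, 195.1581], [0.0, 0.0, 1.0]], 'position': [0.9679, -0.7337, 0.8992], 'attitude': [0.7865, 0.2005, 0.4337]}
top {'mtx': [[388.902, 0.0, 320.0498], [0.0, 388.902, 200.9203], [0.0, 0.0, 1.0]], 'position': [0.4602, -0.0057, 1.3181], 'attitude': [0.0884, -0.0625, -1.5838]}
wrist {'mtx': [[320.7785, 0.0, 322.9711], [0.0, 320.7785, 200.7486], [0.0, 0.0, 1.0]], 'tool_from_camera': [[0.0006, 0.9514, 0.3079, 0.0782], [1.0, -0.0003, -0.001, -0.0005], [-0.0009, 0.3079, -0.9514, -0.1405], [0.0, 0.0, 0.0, 1.0]]}
```

View pics/top0.png

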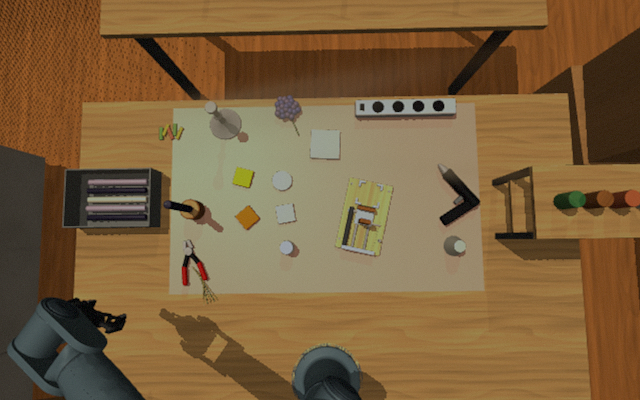

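View pics/scene0.png

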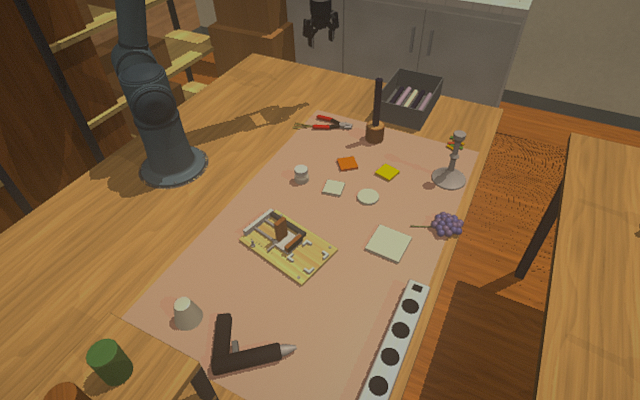

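Top view: the candidates for the tile are the white square (286,213), round coaster (282,180), large slab (325,144), and yellow (243,177) and orange (247,217) look-alikes. The white small square at (286,213) fits. The jig is at (365,216) with its end block towards the robot. I'll confirm this in an enlarged crop.

```bash
python3 - <<'E'
from h import *
t=cv2.imread("pics/top0.png")[160:270,225:405]; s=cv2.imread("pics/scene0.png")[150:290,230:410]
a=cv2.resize(t,(0,0),fx=4.4,fy=4.4,interpolation=cv2.INTER_CUBIC); cv2.imwrite("pics/c1.png",a)
b=cv2.resize(s,(0,0),fx=4.2,fy=4.2,interpolation=cv2.INTER_CUBIC); cv2.imwrite("pics/c2.png",b)
E
```

```text
(no output)
```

View pics/c1.png

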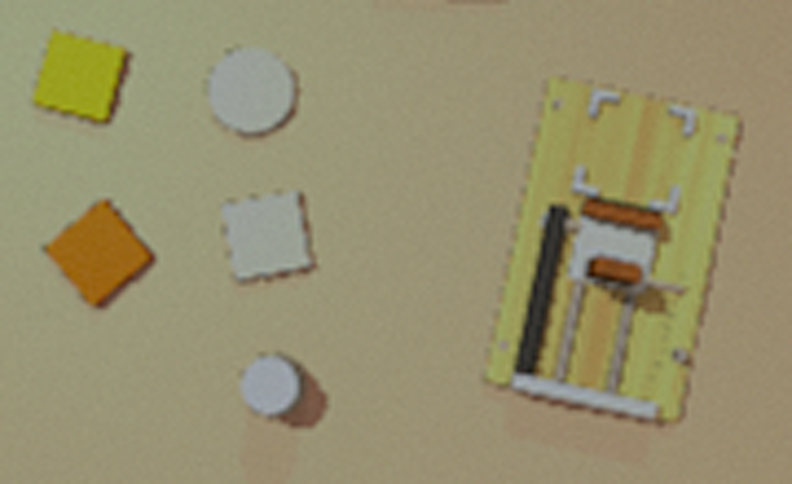

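View pics/c2.png

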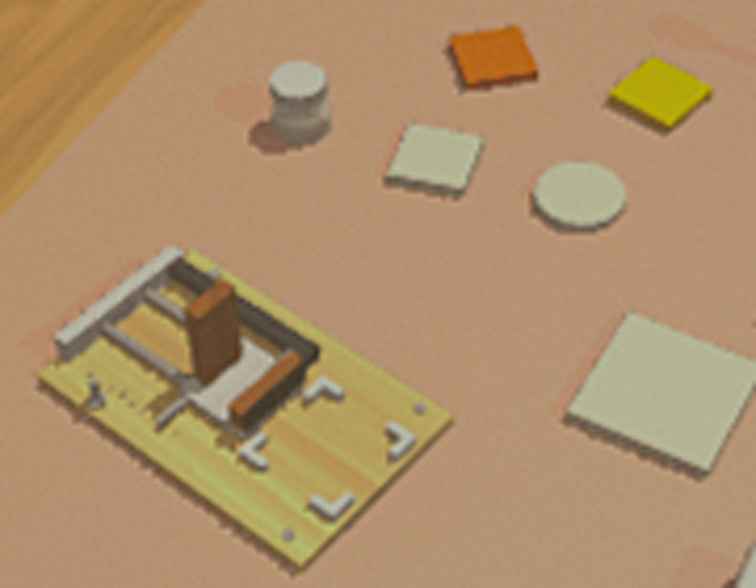

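Crops confirm the white square tile at top (286,213)/scene (334,188); jig with nest at far end, grip top (365,221), pin (380,240), pointer tip (380,226). Triangulating from both views.

```bash
cat >> h.py <<'E'
def P(K,pos,Rm):
    C=np.diag([1,-1,-1])@rot(Rm).T
    return K@np.c_[C,-C@np.asarray(pos)]
def load(n):
    f=np.load(f"{n}.npy",allow_pickle=True).item(); return P(f["mtx"],f["position"],f["attitude"])
def tri(P1,P2,a,b):
    X=cv2.triangulatePoints(P1,P2,np.array(a,float).T,np.array(b,float).T); return (X[:3]/X[3]).T
def onplane(Pm,uv,z):
    out=[]
    for u,v in uv:
        A=np.array([u*Pm[2]-Pm[0],v*Pm[2]-Pm[1]]); out.append(np.r_[np.linalg.solve(A[:,:2],-(A[:,2]*z+A[:,3])),z])
    return np.array(out)
E
python3 - <<'E'
from h import *
T,S=load("top0"),load("scene0")
pts={"tile":([(222,206),(300,192),(312,267),(238,282)],[(482,140),(462,190),(386,178),(411,124)],.012),
"jig":([(550,77),(740,118),(672,422),(487,380)],[(452,415),(300,566),(40,375),(190,250)],.012),
"grip":([(615,268)],[(212,300)],.092),"pin":([(680,354)],[(93,385)],.034),"ptr":([(684,290)],[(160,423)],.02),
"coaster":([(253,90)],[(579,190)],.01),"jar":([(271,386)],[(299,80)],.05)}
for n,(a,b,z) in pts.items():
    a=np.array(a)/4.4+[225,160]; b=np.array(b)/4.2+[230,150]
    X=tri(T,S,a,b); Y=onplane(T,a,z); W=onplane(S,b,z)
    print(n,X.round(4).tolist(),"\n  mean",X.mean(0).round(4),"top",Y.mean(0).round(4),"scene",W.mean(0).round(4))
    if len(a)==4:
        for Q in(X,Y,W):
            e=Q[0]-Q[3]+Q[1]-Q[2]; f=Q[0]-Q[1]+Q[3]-Q[2]; print("  yaw x,y",np.degrees(np.arctan2(e[1],e[0])).round(2),np.degrees(np.arctan2(-f[0],f[1])).round(2),np.linalg.norm(e)/2,np.linalg.norm(f)/2)
E
```

```text
tile [[0.5692, 0.1669, 0.0049], [0.5797, 0.1068, 0.008], [0.5214, 0.098, 0.0039], [0.5121, 0.1555, 0.0081]] 
  mean [0.5456 0.1318 0.0062] top [0.5441 0.1305 0.012 ] scene [0.5493 0.1269 0.012 ]
  yaw x,y 9.96 9.55 0.05857044015512035 0.05962367868813718
  yaw x,y 10.19 9.98 0.058978176695033274 0.05923595175915191
  yaw x,y 10.02 9.49 0.05750915780409505 0.06002403381056024
jig [[0.6651, -0.0877, 0.0084], [0.6315, -0.2328, 0.0075], [0.3994, -0.175, 0.004], [0.4328, -0.0353, 0.0102]] 
  mean [ 0.5322 -0.1327  0.0076] top [ 0.5317 -0.1324  0.012 ] scene [ 0.5347 -0.1354  0.012 ]
  yaw x,y -13.35 -13.23 0.23860625646160405 0.14633582172012174
  yaw x,y -13.52 -13.37 0.23739137204333333 0.14590013807840113
  yaw x,y -13.18 -12.09 0.23726150347425956 0.14720194430151665
grip [[0.5137, -0.1266, 0.0855]] 
  mean [ 0.5137 -0.1266  0.0855] top [ 0.5129 -0.1262  0.092 ] scene [ 0.5177 -0.1311  0.092 ]
pin [[0.4502, -0.1801, 0.0259]] 
  mean [ 0.4502 -0.1801  0.0259] top [ 0.4507 -0.1787  0.034 ] scene [ 0.4546 -0.1855  0.034 ]
ptr [[0.5004, -0.1839, 0.0181]] 
  mean [ 0.5004 -0.1839  0.0181] top [ 0.4987 -0.1849  0.02  ] scene [ 0.5031 -0.1842  0.02  ]
coaster [[0.6588, 0.1422, 0.0105]] 
  mean [0.6588 0.1422 0.0105] top [0.658  0.1417 0.01  ] scene [0.6594 0.1433 0.01  ]
jar [[0.4327, 0.1262, 0.0459]] 
  mean [0.4327 0.1262 0.0459] top [0.4314 0.1249 0.05  ] scene [0.4364 0.123  0.05  ]
```

```bash
cat >> h.py <<'E'
def go(p,yd):
    "shift/turn (normalised) from current pose to world point p with tool y at yd degrees (mod 180)"
    s=robot.read_state(); Rm=rot(s["tcp_rot"]); d=Rm.T@(np.array(p)-s["tool_pos"])
    yaw=np.degrees(np.arctan2(Rm[1,1],Rm[0,1])); t=-((yd-yaw+90)%180-90)
    print("t",round(float(s["clock"]),2),"pos",s["tool_pos"].round(4),"yaw",yaw.round(2),"F",np.round(s["contact_force"],1),"w",round(float(s["gripper_width"]),3),"j6",s["joint_positions"][5].round(2))
    print("norm",(d/.25).round(4),"turn",round(t/60,4))
def wristP():
    s=robot.read_state(); f=robot.grab_frame("wrist"); M=np.eye(4); M[:3,:3]=rot(s["tcp_rot"]); M[:3,3]=s["tool_pos"]
    W=M@f["tool_from_camera"]; return f["img"],P(f["mtx"],W[:3,3],W[:3,:3])
E
python3 -c "
from h import *
go([.546,.130,.17],100)"
```

```text
t 0.15 pos [0.2724 0.5897 0.2304] yaw 65.2 F [ 0.3 -0.3 -0.4] w 1.003 j6 -0.17
norm [-1.7649 -1.2098  0.2431] turn -0.58
```

{"name": "send_rows", "arguments": {
  "commands": "-1 -0.15 -0.1 0 -0.1; -1 -0.3 -0.2 0 -0.2; -1 -0.44 -0.3 0 -0.3; -1 -0.58 -0.4 0 -0.4; -1 -0.72 -0.5 0 -0.5; -1 -0.86 -0.59 0 -0.58; -1 -1 -0.69 0 -0.58; -1 -1 -0.69 0 -0.58"
}}

```text
clock: 0.82
tool_pos: [0.4292, 0.3247, 0.2311]
tcp_rot: [-0.267, 3.13, -0.002]
contact_force: [-0.9, -1.1, -0.2]
gripper_width: 0.998
finger_force: 0.0
```

```bash
python3 -c "
from h import *
go([.546,.130,.17],100)"
```

```text
t 0.82 pos [0.4292 0.3247 0.2311] yaw 99.75 F [-0.9 -1.1 -0.2] w 0.998 j6 -1.3
norm [-0.3284 -0.8462  0.2459] turn -0.0041
```

{"name": "send_rows", "arguments": {
  "commands": "-1 -0.06 -0.15 0.04 0; -1 -0.12 -0.3 0.08 0; -1 -0.18 -0.45 0.12 0; -1 -0.24 -0.6 0.16 0; -1 -0.29 -0.73 0.2 0; -1 -0.325 -0.845 0.245 0; -1 -0.325 -0.845 0.245 0; -1 -0.325 -0.845 0.245 0"
}}

```text
clock: 1.48
tool_pos: [0.5438, 0.1337, 0.1689]
tcp_rot: [0.27, -3.128, -0.001]
contact_force: [-1.1, -0.5, 0.3]
gripper_width: 0.998
finger_force: 0.0
```

```bash
python3 -c "
from h import *
go([.546,.130,.17],100)
im,Pm=wristP(); np.save('w1P.npy',Pm); cv2.imwrite('pics/w1.png',im[:,:,::-1])
X=lambda p:(lambda q:(q[:2]/q[2]).round(1))(Pm@np.r_[p,1])
print(X([.546,.13,.012]))"
```

```text
t 1.48 pos [0.5438 0.1337 0.1689] yaw 99.85 F [-1.1 -0.5  0.3] w 0.998 j6 -1.7
norm [-0.0063 -0.0161 -0.0045] turn -0.0025
[319.2 185.1]
```

View pics/w1.png

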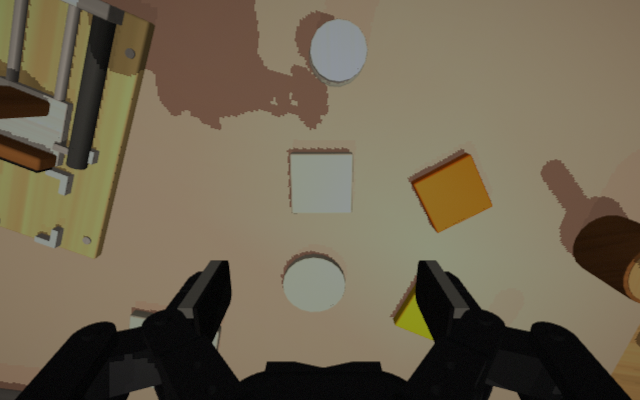

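Wrist view: tile centred at ~(322,183), square to the fingers; jar (338,50), coaster (314,284), orange (452,192) are clear of the finger paths. Refine by contour.

```bash
python3 -c "
from h import *
im=cv2.imread('pics/w1.png'); Pm=np.load('w1P.npy')
h=cv2.cvtColor(im,cv2.COLOR_BGR2HSV); roi=np.zeros(h.shape[:2],np.uint8); roi[140:228,275:368]=255
print(h[183,322],h[183,380])
m=((h[...,1]<60)&(h[...,2]>90)).astype(np.uint8)*255&roi
m=cv2.morphologyEx(m,cv2.MORPH_OPEN,np.ones((3,3)))
c=max(cv2.findContours(m,0,1)[0],key=cv2.contourArea); r=cv2.minAreaRect(c); print(r)
b=cv2.boxPoints(r); X=onplane(Pm,b+0.5,.012); print(X.round(4).tolist(),X.mean(0)); 
for i in range(4):
  e=X[(i+1)%4]-X[i]; print(np.linalg.norm(e).round(4),np.degrees(np.arctan2(e[1],e[0]))%90)
# height from two views: wrist + top camera, centre of top face
T=load('top0'); print(tri(T,Pm,[np.array([268,236.7])/4.4+[225,160]],[b.mean(0)]))
go([X[:,0].mean(),X[:,1].mean(),.06],100)
"
```

```text
[ 45  17 147] [ 26  48 142]
((321.0, 183.5), (87.0, 92.0), 90.0)
[[0.5112, 0.0833, 0.012], [0.4967, 0.1666, 0.012], [0.581, 0.185, 0.012], [0.5968, 0.0943, 0.012]] [0.5464191  0.13228717 0.012     ]
0.0845 9.877623245275402
0.0864 12.313910216364322
0.0921 9.86772075793435
0.0864 7.289877556731
[[0.54430065 0.13095341 0.01088709]]
t 1.53 pos [0.5437 0.1347 0.1696] yaw 99.95 F [-0.4  0.2 -0.1] w 0.999 j6 -1.7
norm [-0.0095 -0.0117  0.4384] turn -0.0008
```

```bash
cat >> h.py <<'E'
def tile_at(im,Pm,box,z,smax=33):
    h=cv2.cvtColor(im,cv2.COLOR_RGB2HSV); u0,v0,u1,v1=box; roi=np.zeros(h.shape[:2],np.uint8); roi[v0:v1,u0:u1]=255
    m=((h[...,1]<smax)&(h[...,2]>100)).astype(np.uint8)*255&roi
    c=max(cv2.findContours(cv2.morphologyEx(m,cv2.MORPH_OPEN,np.ones((3,3))),0,1)[0],key=cv2.contourArea); r=cv2.minAreaRect(c); print(r)
    X=onplane(Pm,cv2.boxPoints(r),z); e=[X[(i+1)%4]-X[i] for i in range(4)]
    print(X.mean(0).round(4),[round(float(np.linalg.norm(a)),4) for a in e],[round(float(np.degrees(np.arctan2(a[1],a[0]))%90),2) for a in e]); return X.mean(0),r[0]
E
python3 -c "
from h import *
im,Pm=wristP()
X,c=tile_at(im,Pm,(275,140,368,228),.012)
print(tri(load('top0'),Pm,[np.array([268,236.7])/4.4+[225,160]],[c]))
go([X[0],X[1],.06],100)
"
```

```text
((320.0, 183.0), (56.0, 60.0), 90.0)
[0.545  0.1316 0.012 ] [0.056, 0.0555, 0.0592, 0.0555] [9.98, 11.47, 9.97, 8.17]
[[0.54432014 0.13098519 0.01076416]]
t 1.58 pos [0.5437 0.1353 0.1701] yaw 100.02 F [0.5 0.7 0.4] w 1.0 j6 -1.7
norm [-0.0025 -0.0158  0.4402] turn 0.0004
```

{"name": "send_rows", "arguments": {
  "commands": "-1 -0.003 -0.016 0.12 0; -1 -0.003 -0.016 0.26 0; -1 -0.003 -0.016 0.4 0; -1 -0.003 -0.016 0.5 0; -1 -0.003 -0.016 0.58 0; -1 -0.003 -0.016 0.64 0; -1 -0.003 -0.016 0.68 0; -1 -0.003 -0.016 0.68 0; -1 -0.003 -0.016 0.68 0"
}}

```text
clock: 2.33
tool_pos: [0.5454, 0.1317, 0.0005]
tcp_rot: [-0.276, 3.129, 0.0]
contact_force: [0.4, 0.4, 0.4]
gripper_width: 0.999
finger_force: 0.0
```

```bash
python3 -c "
from h import *
go([.545,.131,-.001],100)"
```

```text
t 2.33 pos [5.454e-01 1.317e-01 5.000e-04] yaw 100.07 F [0.4 0.4 0.4] w 0.999 j6 -1.71
norm [ 0.0022 -0.0026  0.006 ] turn 0.0012
```

{"name": "send_rows", "arguments": {
  "commands": "-0.4 0 0 0 0; 0 0 0 0 0; 1 0 0 0 0; 1 0 0 0 0; 1 0 0 0 0; 1 0 0 0 0; 1 0 0 0 0; 1 0 0 0 0; 1 0 0 0 0; 1 0 0 0 0"
}}

```text
clock: 3.17
tool_pos: [0.5469, 0.1312, 0.0022]
tcp_rot: [-0.274, 3.126, 0.0]
contact_force: [-1.5, 0.8, 6.7]
gripper_width: 0.677
finger_force: 64.1
```

{"name": "send_rows", "arguments": {
  "commands": "1 0 0 -0.03 0; 1 0 0 -0.1 0; 1 0 0 -0.2 0; 1 0 0 -0.32 0; 1 0 0 -0.45 0; 1 0 0 -0.55 0; 1 0 0 -0.6 0; 1 0 0 -0.6 0; 1 0 0 -0.6 0"
}}

```text
clock: 3.92
tool_pos: [0.5452, 0.1308, 0.1499]
tcp_rot: [-0.274, 3.129, -0.0]
contact_force: [-0.1, 1.6, -1.6]
gripper_width: 0.679
finger_force: 64.6
```

```bash
python3 -c "
from h import *
c=np.cos(np.radians(-13.4));s=np.sin(np.radians(-13.4))
n=np.array([.5325+.076*c,-.133+.076*s]); print('nest',n)
go([*n,.15],76.6)
robot_top=robot.grab_frame('top'); np.save('top1.npy',robot_top,allow_pickle=True); cv2.imwrite('pics/top1.png',robot_top['img'][:,:,::-1])
im,Pm=wristP(); cv2.imwrite('pics/w2.png',im[:,:,::-1])
"
```

```text
nest [ 0.60643097 -0.15061284]
t 3.92 pos [0.5452 0.1308 0.1499] yaw 100.0 F [-0.1  1.6 -1.6] w 0.679 j6 -1.71
norm [-4.5800e-02 -1.1512e+00 -1.0000e-04] turn 0.39
```

View pics/w2.png

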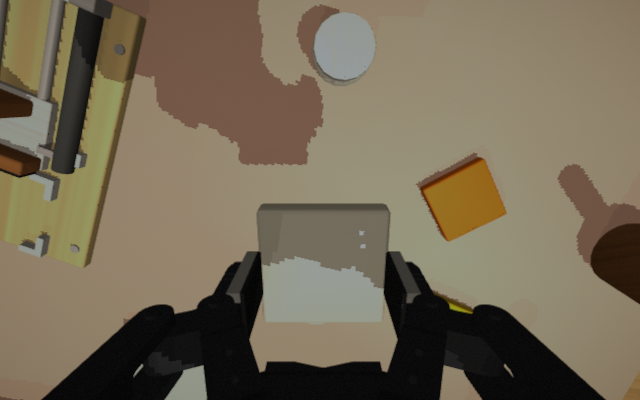

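Tile held squarely: top-face corners ≈ (259,210), (389,210), (383,322), (264,322). Compute its offset in the tool frame.

```bash
python3 -c "
from h import *
f=robot.grab_frame('wrist'); C=f['tool_from_camera']; Pt=P(f['mtx'],C[:3,3],C[:3,:3])
for z in(-.008,-.010,-.012):
  X=onplane(Pt,[(259,210),(389,210),(383,322),(264,322)],z); print(z,X.mean(0).round(4),X.round(4).tolist())
T=load('top1')
"
```

```text
-0.008 [ 0.002  -0.0002 -0.008 ] [[0.0314, -0.0286, -0.008], [0.0314, 0.0284, -0.008], [-0.0274, 0.0292, -0.008], [-0.0274, -0.0297, -0.008]]
-0.01 [ 0.0031 -0.0002 -0.01  ] [[0.0321, -0.0282, -0.01], [0.0321, 0.028, -0.01], [-0.0258, 0.0287, -0.01], [-0.0258, -0.0292, -0.01]]
-0.012 [ 0.0043 -0.0002 -0.012 ] [[0.0328, -0.0277, -0.012], [0.0328, 0.0275, -0.012], [-0.0242, 0.0283, -0.012], [-0.0242, -0.0288, -0.012]]
```

{"name": "send_rows", "arguments": {
  "commands": "1 0 -0.1 0 0.08; 1 0 -0.22 0 0.16; 1 -0.01 -0.36 0 0.24; 1 -0.02 -0.5 0 0.32; 1 -0.02 -0.64 0 0.39; 1 -0.03 -0.76 0 0.39; 1 -0.04 -0.88 0 0.39; 1 -0.04 -0.96 0 0.39; 1 -0.045 -1 0 0.39; 1 -0.045 -1 0 0.39"
}}

```text
clock: 4.9
tool_pos: [0.5994, -0.1148, 0.1484]
tcp_rot: [-0.37, -3.117, -0.001]
contact_force: [0.0, -0.8, -1.0]
gripper_width: 0.675
finger_force: 64.6
```

```bash
python3 -c "
from h import *
go([.6064,-.1506,.10],76.6)"
```

```text
t 4.9 pos [ 0.5994 -0.1148  0.1484] yaw 76.46 F [ 0.  -0.8 -1. ] w 0.675 j6 -1.71
norm [-0.061  -0.1326  0.1934] turn -0.0024
```

{"name": "send_rows", "arguments": {
  "commands": "1 -0.03 -0.07 0.08 0; 1 -0.066 -0.133 0.18 0; 1 -0.066 -0.133 0.28 0; 1 -0.066 -0.133 0.36 0; 1 -0.066 -0.133 0.4 0; 1 -0.066 -0.133 0.4 0; 1 -0.066 -0.133 0.4 0"
}}

```text
clock: 5.48
tool_pos: [0.608, -0.1483, 0.0498]
tcp_rot: [-0.364, -3.119, -0.001]
contact_force: [-0.6, -0.4, 0.5]
gripper_width: 0.673
finger_force: 64.6
```

```bash
python3 -c "
from h import *
go([.6079,-.151,.03],76.6)
im,Pm=wristP(); np.save('w3P.npy',Pm); cv2.imwrite('pics/w3.png',cv2.resize(im[130:400,140:500,::-1],(0,0),fx=2.2,fy=2.2,interpolation=cv2.INTER_CUBIC))
"
```

```text
t 5.48 pos [ 0.608  -0.1483  0.0498] yaw 76.67 F [-0.6 -0.4  0.5] w 0.673 j6 -1.76
norm [-0.0021 -0.0104  0.0791] turn 0.0012
```

View pics/w3.png

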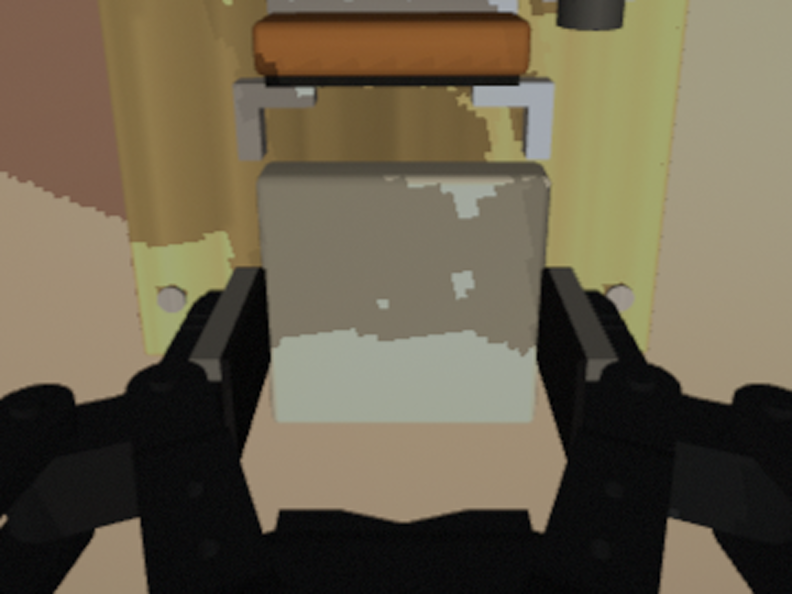

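Wrist crop: tile held above nest; the two -x corner angles have outer corners at crop (236,82) and (552,80), inner (265,107), (527,105); jaw at top. Compute nest and tile from this same camera (errors cancel).

```bash
python3 -c "
from h import *
Pm=np.load('w3P.npy'); g=lambda L:np.array(L)/2.2+[140,130]
def rep(n,A,z,off):
  X=onplane(Pm,g(A),z); d=X[1]-X[0]; L=np.linalg.norm(d[:2]); d=d/L; y=-d if d[1]<0 else d
  x=np.array([y[1],-y[0],0]); print(n,X.mean(0).round(4),'len',L.round(4),'yaw',np.degrees(np.arctan2(x[1],x[0])).round(2),'nest',(X.mean(0)+off*x)[:2].round(4))
rep('outer',[(236,82),(552,80)],.020,.040)
rep('inner',[(265,107),(527,105)],.020,.034)
s=robot.read_state(); 
for dz in(.006,.009,.012):
  X=onplane(Pm,g([(260,178),(548,178),(536,422),(275,422)]),.0498+dz); print('tile',X.mean(0).round(4),np.linalg.norm(X[1]-X[0]).round(4),np.linalg.norm(X[3]-X[2]).round(4),np.linalg.norm(X[2]-X[1]).round(4))
go([.6079,-.151,.03],76.6)
"
```

```text
outer [ 0.5661 -0.141   0.02  ] len 0.0775 yaw -12.94 nest [ 0.6051 -0.1499]
inner [ 0.5723 -0.142   0.02  ] len 0.065 yaw -12.86 nest [ 0.6055 -0.1495]
tile [ 0.6076 -0.1481  0.0558] 0.0583 0.0595 0.0591
tile [ 0.6059 -0.1478  0.0588] 0.057 0.0582 0.0578
tile [ 0.6042 -0.1474  0.0618] 0.0557 0.0569 0.0565
t 5.53 pos [ 0.6089 -0.1489  0.0511] yaw 76.66 F [-0.1 -0.8 -1.4] w 0.677 j6 -1.76
norm [ 0.0021 -0.009   0.0842] turn 0.001
```

{"name": "send_rows", "arguments": {
  "commands": "1 0.0025 -0.007 0.03 0; 1 0.0025 -0.007 0.07 0; 1 0.0025 -0.007 0.1 0; 1 0.0025 -0.007 0.1 0; 1 0.0025 -0.007 0.1 0"
}}

```text
clock: 5.95
tool_pos: [0.6065, -0.1508, 0.0241]
tcp_rot: [-0.366, -3.118, -0.001]
contact_force: [-0.6, 0.0, -0.9]
gripper_width: 0.676
finger_force: 64.6
```

```bash
python3 -c "
from h import *
go([.6072,-.1505,.014],76.7)
im,Pm=wristP(); np.save('w4P.npy',Pm); cv2.imwrite('pics/w4.png',cv2.resize(im[130:400,140:500,::-1],(0,0),fx=2.2,fy=2.2,interpolation=cv2.INTER_CUBIC))
"
```

```text
t 5.95 pos [ 0.6065 -0.1508  0.0241] yaw 76.6 F [-0.6  0.  -0.9] w 0.676 j6 -1.76
norm [-0.0023  0.0018  0.0405] turn -0.0017
```

View pics/w4.png

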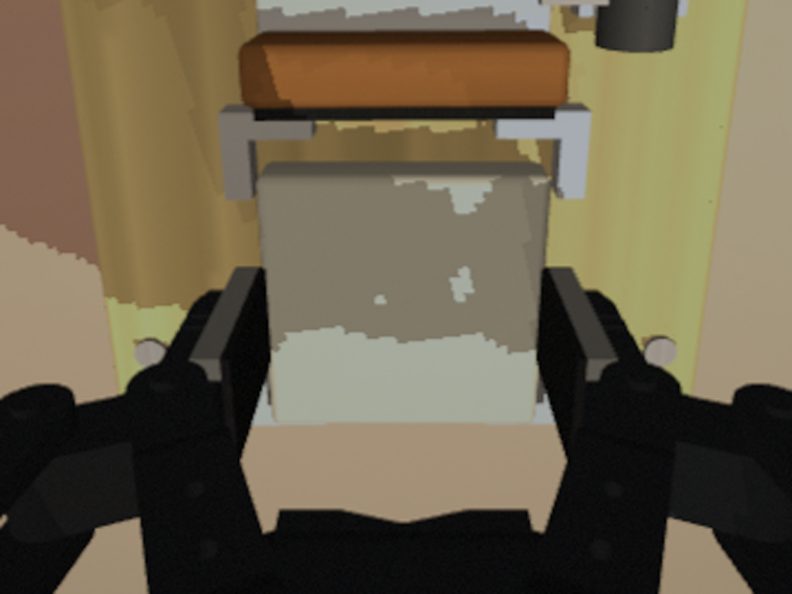

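Tile laterally centred between angles (260–548 inside 255–553). Check the jig-x margin with scale-consistent heights.

```bash
python3 -c "
from h import *
Pm=np.load('w4P.npy'); g=lambda L:np.array(L)/2.2+[140,130]
from scipy.optimize import brentq
def fit(A,L):
  f=lambda z:np.linalg.norm(np.diff(onplane(Pm,g(A),z),axis=0))-L
  z=brentq(f,-.05,.08); X=onplane(Pm,g(A),z); return z,X.mean(0)
x=np.array([np.cos(np.radians(-13.2)),np.sin(np.radians(-13.2)),0]);y=np.array([-x[1],x[0],0])
N=[]
for n,A,L,o in(('outer',[(220,107),(590,107)],.080,.040),('inner',[(255,137),(555,137)],.068,.034),('tilefront',[(260,179),(548,179)],.060,.030),('tileback',[(273,422),(536,422)],.060,-.030),('screws',[(150,351),(660,351)],None,0)):
  if L is None: continue
  z,m=fit(A,L); c=m+o*x; N.append(c); print(n,round(z,4),'centre',c[:2].round(4),'jig x,y',(c@x).round(4),(c@y).round(4))
"
```

```text
outer 0.0163 centre [ 0.6053 -0.1502] jig x,y 0.6236 -0.008
inner 0.0112 centre [ 0.6075 -0.1507] jig x,y 0.6258 -0.008
tilefront 0.0263 centre [ 0.6081 -0.1512] jig x,y 0.6265 -0.0083
tileback 0.0301 centre [ 0.6056 -0.1506] jig x,y 0.624 -0.0083
```

{"name": "send_rows", "arguments": {
  "commands": "1 0 0 0.01 0; 1 0 0 0.02 0; 1 0 0 0.028 0; 1 0 0 0.032 0; 1 0 0 0.032 0; 1 0 0 0.032 0"
}}

```text
clock: 6.5
tool_pos: [0.6072, -0.1511, 0.017]
tcp_rot: [-0.366, -3.12, 0.0]
contact_force: [0.0, -0.1, -0.3]
gripper_width: 0.676
finger_force: 64.6
```

{"name": "send_rows", "arguments": {
  "commands": "1 0 0 0.004 0; 1 0 0 0.008 0; 1 0 0 0.012 0; 1 0 0 0.016 0; 1 0 0 0.016 0; 1 0 0 0.016 0"
}}

```text
clock: 7.0
tool_pos: [0.6073, -0.1511, 0.0142]
tcp_rot: [-0.366, -3.119, -0.0]
contact_force: [-3.9, 1.0, 7.4]
gripper_width: 0.674
finger_force: 65.5
```

{"name": "send_rows", "arguments": {
  "commands": "1 0 0 0.006 0; 1 0 0 0.012 0; 1 0 0 0.012 0; 1 0 0 0.012 0"
}}

```text
clock: 7.33
tool_pos: [0.6073, -0.1511, 0.0141]
tcp_rot: [-0.365, -3.118, -0.0]
contact_force: [-13.4, 5.4, 26.7]
gripper_width: 0.671
finger_force: 67.7
```

{"name": "send_rows", "arguments": {
  "commands": "1 0 0 -0.014 0; 1 0 0 -0.014 0; 0.1 0 0 -0.014 0; -0.6 0 0 -0.014 0; -1 0 0 -0.014 0; -1 0 0 -0.014 0; -1 0 0 -0.014 0; -1 0 0 -0.014 0"
}}

```text
clock: 8.0
tool_pos: [0.607, -0.151, 0.0132]
tcp_rot: [-0.366, -3.12, -0.0]
contact_force: [0.9, -0.6, 0.6]
gripper_width: 1.001
finger_force: 0.0
```

{"name": "send_rows", "arguments": {
  "commands": "-1 0 0 -0.03 0; -1 0 0 -0.1 0; -1 0 0 -0.2 0; -1 0 0 -0.3 0; -1 0 0 -0.38 0; -1 0 0 -0.4 0; -1 0 0 -0.4 0; -1 0 0 -0.4 0"
}}

```text
clock: 8.67
tool_pos: [0.6068, -0.1509, 0.113]
tcp_rot: [-0.366, -3.119, -0.0]
contact_force: [0.5, 0.3, -0.6]
gripper_width: 0.998
finger_force: 0.0
```

```bash
python3 -c "
from h import *
go([.6072,-.1505,.04],76.7)
im,Pm=wristP(); np.save('w5P.npy',Pm); cv2.imwrite('pics/w5.png',cv2.resize(im[:270,140:500,::-1],(0,0),fx=2.2,fy=2.2,interpolation=cv2.INTER_CUBIC))
f=robot.grab_frame('scene'); cv2.imwrite('pics/s5.png',f['img'][:,:,::-1])
"
```

```text
t 8.67 pos [ 0.6068 -0.1509  0.113 ] yaw 76.6 F [ 0.5  0.3 -0.6] w 0.998 j6 -1.76
norm [-0.0015  0.0019  0.2918] turn -0.0016
```

View pics/w5.png

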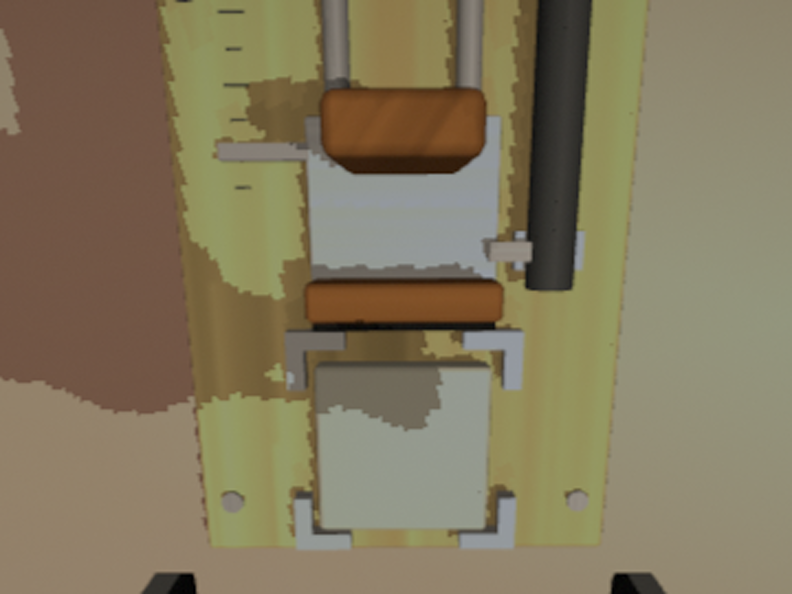

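Tile (centre ~(403,447)) lies inside the four angles, slightly toward +x, grip top at ~(403,120), pointer (260,152). I'll press once more from above with shut fingers for certainty and to measure its height.

{"name": "send_rows", "arguments": {
  "commands": "1 0 0 0.05 0; 1 0 0 0.12 0; 1 0 0 0.18 0; 1 0 0 0.22 0; 1 0 0 0.24 0; 1 0 0 0.27 0; 1 0 0 0.3 0; 1 0 0 0.32 0; 1 0 0 0.33 0; 1 0 0 0.33 0"
}}

```text
clock: 9.6
tool_pos: [0.607, -0.151, 0.0305]
tcp_rot: [-0.366, -3.12, -0.0]
contact_force: [-0.4, -1.3, 0.6]
gripper_width: 0.002
finger_force: 0.0
```

{"name": "send_rows", "arguments": {
  "commands": "1 0 0 0.008 0; 1 0 0 0.016 0; 1 0 0 0.024 0; 1 0 0 0.032 0; 1 0 0 0.032 0; 1 0 0 0.032 0"
}}

```text
clock: 10.1
tool_pos: [0.6075, -0.1512, 0.0241]
tcp_rot: [0.366, 3.12, -0.0]
contact_force: [-3.0, 0.8, 5.3]
gripper_width: 0.001
finger_force: 2.9
```

{"name": "send_rows", "arguments": {
  "commands": "1 0 0 0.006 0; 1 0 0 0.006 0; 1 0 0 0.006 0; 1 0 0 0.006 0"
}}

```text
clock: 10.43
tool_pos: [0.6075, -0.1512, 0.024]
tcp_rot: [-0.366, -3.12, 0.0]
contact_force: [-7.3, 1.6, 14.9]
gripper_width: 0.001
finger_force: 7.5
```

{"name": "send_rows", "arguments": {
  "commands": "1 0 0 -0.02 0; 1 0 0 -0.1 0; 1 0 0 -0.25 0; 1 0 0 -0.4 0; 0 0 0 -0.5 0; -1 0 0 -0.56 0; -1 0 0 -0.56 0; -1 0 0 -0.56 0"
}}

```text
clock: 11.1
tool_pos: [0.6076, -0.1512, 0.1621]
tcp_rot: [0.366, 3.118, -0.001]
contact_force: [0.1, -0.5, -0.4]
gripper_width: 0.563
finger_force: 0.0
```

```bash
python3 -c "
from h import *
# grip top from wrist view w5 + top cam
P5=np.load('w5P.npy'); g=lambda L:np.array(L)/2.2+[140,0]
c=lambda L:np.array(L)/4.4+[225,160]
T=load('top0')
A=[(403,120)]; print('grip tri',tri(T,P5,c([(615,268)]),g(A)),'w5@.092',onplane(P5,g(A),.092),'top@.092',onplane(T,c([(615,268)]),.092))
print('ptr tri',tri(T,P5,c([(684,290)]),g([(218,151)])),'w5',onplane(P5,g([(218,151)]),.02),'top',onplane(T,c([(684,290)]),.02))
x=np.array([np.cos(np.radians(-13.2)),np.sin(np.radians(-13.2))]);y=np.array([-x[1],x[0]])
nest=np.array([.606,-.1505]); 
for n,p in(('grip',[.513,-.1265]),('pin',[.4505,-.179]),('ptr',[.4995,-.184])):
  d=np.array(p)-nest; print(n,d@x,d@y)
go([.513,-.1265,.14],-13.2)
"
```

```text
grip tri [[ 0.51256978 -0.12749508  0.08648416]] w5@.092 [[ 0.51240698 -0.12875228  0.092     ]] top@.092 [[ 0.51292016 -0.12622661  0.092     ]]
ptr tri [[ 0.49880322 -0.18578853  0.01268542]] w5 [[ 0.49967514 -0.18397335  0.02      ]] top [[ 0.49866052 -0.18492758  0.02      ]]
grip -0.09602325884985961 0.002129262748664866
pin -0.1448835195986227 -0.06325555903409202
ptr -0.09603639900728458 -0.0569342609130357
t 11.1 pos [ 0.6076 -0.1512  0.1621] yaw 76.61 F [ 0.1 -0.5 -0.4] w 0.563 j6 -1.76
norm [0.391  0.0086 0.0878] turn 1.4968
```

{"name": "send_rows", "arguments": {
  "commands": "-1 0.05 0 0 0.1; -1 0.1 0 0 0.2; -1 0.15 0 0 0.3; -1 0.2 0 0 0.4; -1 0.25 0.01 0.02 0.5; -1 0.3 0.01 0.04 0.6; -1 0.34 0.01 0.06 0.7; -1 0.37 0.01 0.08 0.8; -1 0.39 0.01 0.08 0.9; -1 0.39 0.01 0.08 1"
}}

```text
clock: 11.93
tool_pos: [0.5103, -0.1249, 0.1383]
tcp_rot: [-1.881, -2.509, 0.002]
contact_force: [1.1, -0.2, 0.2]
gripper_width: 0.997
finger_force: 0.0
```

{"name": "send_rows", "arguments": {
  "commands": "-1 0 0 0 0.1; -1 0 0 0 0.2; -1 0 0 0 0.3; -1 0 0 0 0.4; -1 0 0 0 0.5; -1 0 0 0 0.5; -1 0 0 0 0.5"
}}

```text
clock: 12.52
tool_pos: [0.5119, -0.1255, 0.1396]
tcp_rot: [-2.46, -1.949, 0.002]
contact_force: [-0.7, -0.3, -0.1]
gripper_width: 0.998
finger_force: 0.0
```

```bash
python3 -c "
from h import *
go([.5125,-.1272,.056],-13.2)"
```

```text
t 12.52 pos [ 0.5119 -0.1255  0.1396] yaw -13.25 F [-0.7 -0.3 -0.1] w 0.998 j6 -0.22
norm [-0.0061  0.0051  0.3345] turn -0.0008
```

{"name": "send_rows", "arguments": {
  "commands": "-1 -0.006 0.005 0.06 0; -1 -0.006 0.005 0.14 0; -1 -0.006 0.005 0.22 0; -1 -0.006 0.005 0.29 0; -1 -0.006 0.005 0.335 0; -1 -0.006 0.005 0.335 0; -1 -0.006 0.005 0.335 0"
}}

```text
clock: 13.1
tool_pos: [0.5133, -0.1276, 0.0572]
tcp_rot: [-2.463, -1.947, 0.001]
contact_force: [0.6, -0.1, 0.5]
gripper_width: 0.998
finger_force: 0.0
```

{"name": "send_rows", "arguments": {
  "commands": "0 0 0 0 0; 0.4 0 0 0 0; 1 0 0 0 0; 1 0 0 0 0; 1 0 0 0 0; 1 0 0 0 0; 1 0 0 0 0; 1 0 0 0 0; 1 0 0 0 0; 1 0 0 0 0"
}}

```text
clock: 13.93
tool_pos: [0.5122, -0.1274, 0.0583]
tcp_rot: [-2.461, -1.946, 0.005]
contact_force: [-10.0, 2.5, 11.2]
gripper_width: 0.154
finger_force: 60.2
```

{"name": "send_rows", "arguments": {
  "commands": "1 0 -0.02 -0.008 0; 1 0 -0.05 -0.008 0; 1 0 -0.08 -0.008 0; 1 0 -0.11 -0.008 0; 1 0 -0.14 -0.008 0; 1 0 -0.165 -0.008 0; 1 0 -0.18 -0.008 0; 1 0 -0.18 -0.008 0; 1 0 -0.18 -0.008 0; 1 0 -0.18 -0.008 0"
}}

```text
clock: 14.77
tool_pos: [0.4696, -0.1175, 0.0583]
tcp_rot: [2.464, 1.947, 0.0]
contact_force: [7.0, -5.2, -15.8]
gripper_width: 0.152
finger_force: 60.2
```

```bash
python3 -c "
from h import *
go([.4647,-.1164,.058],-13.2)
for n in('scene','top'):
  f=robot.grab_frame(n); cv2.imwrite(f'pics/{n}6.png',f['img'][:,:,::-1])
s=cv2.imread('pics/scene6.png')[190:290,230:345]; t=cv2.imread('pics/top6.png')[170:265,325:405]
a=cv2.resize(s,None,fx=5,fy=5,interpolation=cv2.INTER_CUBIC)[:475,:470]; b=cv2.resize(t,None,fx=4,fy=5,interpolation=cv2.INTER_CUBIC)
cv2.imwrite('pics/p6.png',np.hstack([a,b]))
"
```

```text
t 14.77 pos [ 0.4696 -0.1175  0.0583] yaw -13.37 F [  7.   -5.2 -15.8] w 0.152 j6 -0.25
norm [-0.0003 -0.02    0.0013] turn -0.0029
```

View pics/p6.png

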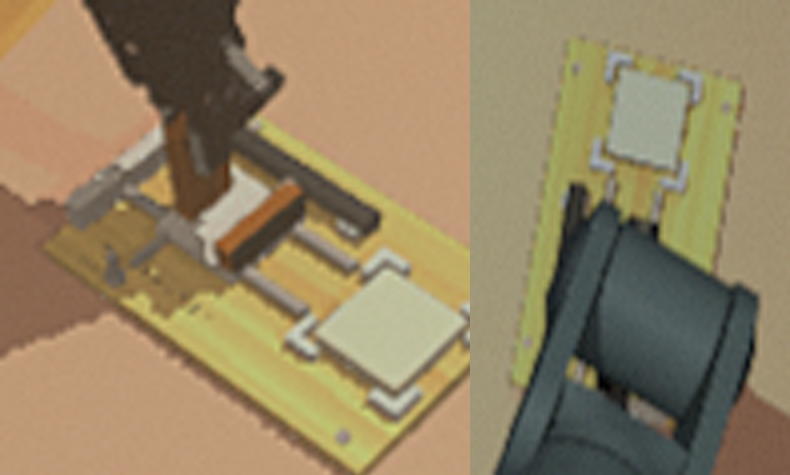

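Scene crop: pointer tip at ~(137,263), pin foot ~(117,279), pin top ~(107,252); pointer is still a few mm short of the pin. The tile sits flat in the nest. Compute the remainder numerically in the jig frame.

```bash
python3 -c "
from h import *
S,T=load('scene0'),load('top0'); x=np.array([np.cos(np.radians(-13.3)),np.sin(np.radians(-13.3))]);y=np.array([-x[1],x[0]])
g6=lambda L:np.array(L)/5+[230,190]; g2=lambda L:np.array(L)/4.2+[230,150]; c=lambda L:np.array(L)/4.4+[225,160]
P5=np.load('w5P.npy')
for b in(0,.005):
  r=lambda n,Pm,uv,z:print(b,n,[(round(float(p[:2]@x),4),round(float(p[:2]@y),4)) for p in onplane(Pm,uv,z-b)])
  r('ptr tip now',S,g6([(137,263)]),.02)
  r('ptr root now',S,g6([(168,244)]),.02)
  r('pin foot',S,g6([(117,279)]),.013)
  r('pin top',S,g6([(107,252)]),.034); r('pin top0',S,g2([(93,383)]),.034)
  r('pin foot0',S,g2([(97,402)]),.013)
  r('ptr tip rest',S,g2([(160,423)]),.02)
  r('top pin, ptr rest',T,c([(680,354),(684,290)]),.02)
  r('top pin@34',T,c([(680,354)]),.034)
  im=cv2.imread('pics/scene6.png')
"
```

```text
0 ptr tip now [(0.4887, -0.0623)]
0 ptr root now [(0.4921, -0.042)]
0 pin foot [(0.4835, -0.0738)]
0 pin top [(0.4802, -0.0742)]
0 pin top0 [(0.4838, -0.0748)]
0 pin foot0 [(0.4826, -0.0741)]
0 ptr tip rest [(0.5319, -0.0635)]
0 top pin, ptr rest [(0.4801, -0.0721), (0.5278, -0.0653)]
0 top pin@34 [(0.4797, -0.0702)]
0.005 ptr tip now [(0.4851, -0.0599)]
0.005 ptr root now [(0.4885, -0.0394)]
0.005 pin foot [(0.48, -0.0714)]
0.005 pin top [(0.4765, -0.0718)]
0.005 pin top0 [(0.4802, -0.0724)]
0.005 pin foot0 [(0.4791, -0.0717)]
0.005 ptr tip rest [(0.5287, -0.061)]
0.005 top pin, ptr rest [(0.4802, -0.0727), (0.5281, -0.0659)]
0.005 top pin@34 [(0.4798, -0.0709)]
```

{"name": "send_rows", "arguments": {
  "commands": "1 0 -0.008 0.002 0; 1 0 -0.016 0.004 0; 1 0 -0.022 0.004 0; 1 0 -0.022 0.004 0; 1 0 -0.022 0.004 0; 1 0 -0.022 0.004 0"
}}

```text
clock: 15.37
tool_pos: [0.4653, -0.1165, 0.0583]
tcp_rot: [2.463, 1.946, 0.002]
contact_force: [7.5, -3.2, -12.2]
gripper_width: 0.159
finger_force: 60.9
```

```bash
python3 -c "
from h import *
go([.4647,-.1164,.058],-13.2)
f=robot.grab_frame('scene')['img']; f0=np.load('scene0.npy',allow_pickle=True).item()['img']; S=load('scene0')
x=np.array([np.cos(np.radians(-13.3)),np.sin(np.radians(-13.3))]);y=np.array([-x[1],x[0]])
def prof(im,yy,z,xs):
  uv=[]
  for a in xs:
    q=S@np.r_[a*x+yy*y,z,1]; uv.append(q[:2]/q[2])
  uv=np.array(uv,np.float32); g=cv2.cvtColor(im,cv2.COLOR_RGB2GRAY)
  return cv2.remap(g,uv[None,:,0],uv[None,:,1],cv2.INTER_CUBIC)[0]
xs=np.arange(.465,.505,.0015); print('x',(xs*1e3).round(0).astype(int).tolist())
for yy in(-.047,-.051,-.055): print('ptr now',yy,prof(f,yy,.02,xs).tolist())
for yy in(-.072,-.075): print('pin foot now/rest',yy,prof(f,yy,.013,xs).tolist(),prof(f0,yy,.013,xs).tolist())
print('pin mid',prof(f,-.074,.025,xs).tolist(),prof(f0,-.074,.025,xs).tolist())
xr=xs+.043
print('xr',(xr*1e3).round(0).astype(int).tolist())
for yy in(-.051,-.055): print('ptr rest',yy,prof(f0,yy,.02,xr).tolist())
"
```

```text
t 15.37 pos [ 0.4653 -0.1165  0.0583] yaw -13.38 F [  7.5  -3.2 -12.2] w 0.159 j6 -0.25
norm [-0.0001 -0.0025  0.0014] turn -0.003
x [465, 466, 468, 470, 471, 473, 474, 476, 477, 479, 480, 482, 483, 485, 486, 488, 489, 491, 492, 494, 495, 497, 498, 500, 501, 503, 504]
ptr now -0.047 [118, 118, 118, 118, 116, 112, 111, 110, 107, 104, 100, 97, 98, 103, 112, 122, 124, 122, 120, 120, 119, 119, 120, 120, 118, 117, 119]
ptr now -0.051 [121, 120, 121, 122, 121, 117, 114, 112, 108, 104, 100, 96, 94, 100, 110, 121, 124, 123, 122, 122, 121, 122, 122, 123, 122, 121, 121]
ptr now -0.055 [117, 117, 117, 116, 115, 112, 109, 108, 105, 101, 96, 88, 85, 91, 102, 114, 120, 119, 118, 116, 115, 116, 116, 116, 116, 117, 118]
pin foot now/rest -0.072 [119, 123, 120, 114, 105, 97, 92, 91, 92, 93, 94, 92, 87, 90, 100, 111, 115, 114, 116, 120, 119, 117, 118, 121, 123, 128, 130] [172, 178, 173, 160, 140, 115, 95, 88, 91, 99, 109, 110, 102, 104, 123, 147, 163, 166, 166, 166, 165, 165, 165, 164, 164, 165, 165]
pin foot now/rest -0.075 [105, 105, 108, 111, 108, 102, 95, 92, 94, 98, 99, 100, 98, 95, 94, 101, 111,
[... 193 characters left out ...]
 [123, 122, 122, 122, 121, 119, 117, 111, 101, 95, 91, 88, 87, 89, 93, 94, 97, 104, 115, 123, 125, 126, 127, 126, 125, 123, 123] [166, 167, 169, 168, 165, 159, 150, 135, 112, 91, 79, 80, 91, 105, 117, 124, 133, 145, 157, 166, 169, 171, 172, 170, 169, 169, 168]
xr [508, 510, 511, 513, 514, 516, 517, 519, 520, 522, 523, 525, 526, 528, 529, 531, 532, 534, 535, 537, 538, 540, 541, 543, 544, 546, 547]
ptr rest -0.051 [171, 172, 157, 134, 118, 111, 112, 113, 112, 112, 120, 133, 145, 146, 127, 101, 98, 119, 148, 165, 176, 177, 172, 170, 168, 169, 170]
ptr rest -0.055 [166, 168, 158, 133, 114, 105, 105, 105, 101, 99, 109, 126, 141, 142, 128, 103, 91, 105, 138, 162, 170, 171, 169, 168, 169, 169, 168]
```

```bash
python3 -c "
from h import *
x=np.array([np.cos(np.radians(-13.35)),np.sin(np.radians(-13.35))]);y=np.array([-x[1],x[0]])
im=np.load('top0.npy',allow_pickle=True).item()['img']; g=cv2.cvtColor(im,cv2.COLOR_RGB2GRAY); T=load('top0')
print('raw patch rows 218..246 cols 372..386'); 
for r in range(220,245): print(r,g[r,372:388].tolist())
for n,uv in(('px',[(380,226),(380,240),(380,241)]),):
  print([(p[:2]@x,p[:2]@y) for p in onplane(T,uv,.02)])
P5=np.load('w5P.npy'); h=lambda L:np.array(L)/2.2+[140,0]
for n,uv,z in(('w5 ptr',(260,152),.02),('pin foot edge',(183,2),.013),('tick1',(232,11),.012),('tick2',(232,48),.012),('tick3',(236,85),.012),('tick4',(238,119),.012),('tick6',(242,187),.012)):
  p=onplane(P5,h([uv]),z)[0]; print(n,(p[:2]@x).round(4),(p[:2]@y).round(4))
w=cv2.imread('pics/w5.png',0); print('w5 top-left'); 
for r in range(0,24,3): print(r,w[r,150:250:5].tolist())
"
```

```text
raw patch rows 218..246 cols 372..386
220 [133, 117, 150, 152, 152, 150, 148, 146, 150, 151, 152, 150, 148, 145, 115, 113]
221 [132, 114, 149, 151, 152, 149, 147, 147, 147, 154, 152, 150, 152, 129, 109, 134]
222 [140, 135, 148, 150, 150, 149, 148, 141, 142, 150, 152, 147, 150, 124, 111, 142]
223 [145, 145, 148, 148, 149, 148, 148, 144, 145, 150, 151, 152, 151, 128, 119, 140]
224 [113, 122, 139, 141, 142, 141, 141, 147, 151, 153, 151, 147, 145, 118, 116, 143]
225 [81, 94, 110, 113, 119, 121, 128, 131, 129, 136, 150, 149, 139, 109, 113, 142]
226 [86, 86, 86, 109, 130, 133, 120, 105, 121, 144, 150, 149, 128, 108, 134, 143]
227 [87, 90, 89, 102, 129, 145, 139, 128, 143, 152, 153, 149, 124, 114, 143, 141]
228 [89, 95, 95, 84, 117, 137, 135, 149, 152, 151, 148, 151, 130, 114, 145, 142]
229 [95, 99, 98, 89, 122, 142, 141, 152, 149, 151, 147, 142, 119, 116, 146, 142]
230 [96, 100, 96, 91, 115, 141, 149, 151, 150, 150, 146, 138, 109, 115, 143, 141]
231 [129, 133, 130, 128, 125, 127, 141, 151, 154, 151, 148, 127, 106, 133, 140, 142]
232 [152, 154, 149, 149, 144, 140, 145, 152, 151, 149, 150, 1
[... 1510 characters left out ...]
 [89, 77, 94, 102, 126, 125, 121, 123, 127, 134, 135, 134, 134, 136, 135, 135, 132, 134, 134, 133]
6 [88, 80, 106, 113, 127, 128, 131, 131, 133, 134, 135, 133, 132, 136, 137, 136, 135, 136, 136, 133]
9 [89, 85, 112, 132, 127, 131, 130, 130, 132, 134, 136, 135, 133, 134, 116, 115, 115, 115, 115, 129]
12 [89, 90, 103, 133, 130, 133, 130, 130, 132, 135, 136, 135, 133, 132, 75, 71, 71, 70, 66, 123]
15 [88, 89, 99, 134, 132, 132, 132, 131, 133, 134, 136, 134, 134, 136, 134, 134, 132, 133, 134, 132]
18 [89, 89, 90, 131, 132, 132, 132, 131, 132, 134, 136, 135, 137, 137, 135, 134, 134, 135, 135, 133]
21 [89, 88, 89, 132, 131, 133, 133, 130, 132, 134, 137, 135, 137, 137, 135, 135, 134, 134, 135, 134]
```

Wrist view (w5) gives pin centre at jig-x ≈ 0.481 and pointer at rest 0.529 (needed pull ≈ 47.5 mm); pulled ≈ 48.5 mm. Back off 1 mm, ease the vertical load, settle.

{"name": "send_rows", "arguments": {
  "commands": "1 0 0.004 0.004 0; 1 0 0.004 0.004 0; 1 0 0.004 0.004 0; 1 0 0.004 0.004 0; 1 0 0.004 0.004 0; 1 0 0.004 0.004 0; 1 0 0.004 0.004 0; 1 0 0.004 0.004 0"
}}

```text
clock: 16.08
tool_pos: [0.4673, -0.117, 0.0583]
tcp_rot: [2.462, 1.945, 0.004]
contact_force: [9.6, -2.2, -8.1]
gripper_width: 0.152
finger_force: 61.3
```

```bash
python3 -c "
from h import *
go([.4657,-.1165,.058],-13.2)
f=robot.grab_frame('scene')['img']; S=load('scene0')
u=S@np.r_[.607,-.151,.024,1]; u=u[:2]/u[2]; print(u)
tile_at(f,S,(int(u[0])-22,int(u[1])-22,int(u[0])+23,int(u[1])+23),.024,50)
print(robot.read_state()['dq'].round(4))"
```

```text
t 16.08 pos [ 0.4673 -0.117   0.0583] yaw -13.39 F [ 9.6 -2.2 -8.1] w 0.152 j6 -0.25
norm [ 0.0004 -0.0066  0.0012] turn -0.0031
[307.63516454 254.43835185]
((307.65240478515625, 254.50186157226562), (21.035022735595703, 20.60822296142578), 37.5685920715332)
[ 0.6067 -0.1505  0.024 ] [0.0641, 0.0645, 0.0618, 0.0619] [87.29, 72.39, 85.31, 74.0]
[ 0.0007 -0.0013 -0.0011 -0.0016  0.0009 -0.0007]
```

```bash
python3 -c "
from workcell import robot
print(robot.finish_job())"
```

```text
the job is handed in; nothing more can be done
None
```

I handed the job in at about 16 s with the tile seated flat in the nest (pressed at about 27 N) and the clamp slide held back about 46 mm; I estimate the pointer within about 2 mm of the pin along the jig's x, but the hand-in returned no verdict.

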